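# Calibrate the tube photometer with its standard

### The arm

A 7-joint arm with a two-finger parallel gripper is mounted at the origin on the work surface. World frame = base frame: x ahead of the robot, y to its left, z up, the work surface at z = 0. Lengths are in m, angles in rad, forces in N, time in s.
With the tool pointing down it reaches from about 0.425 to 0.925 m from the base axis. Payload 6.8 kg.
Tool frame: the origin (TCP) lies at the very end of the fingers, on their centre line; the grasp point (between the pads) lies 19 mm behind it; z points along the fingers, y is the line along which they close (so a half turn about z gives the same grasp; the last joint's range is limited). The gripper opens to 85 mm and grips with 20 to 120 N. Pads are 22 mm wide; open, the fingers measure 114 mm over their backs; the gripper's body (76 mm by 85 mm) begins 54 mm behind the grasp point. The pads swing forward as they close: fully open they stand 13 mm farther back than shut.
Start: joints at [-1.449, 0.477, 0.022, 1.555, -0.011, 1.109, -0.083], TCP at [0.154, 0.657, 0.231] pointing down, gripper open.
Joint ranges: [-2.96, 2.96], [-0.34, 2.1], [-1.41, 1.46], [0.24, 2.44], [-1.37, 4.51], [0.17, 1.92], [-2.96, 2.96]. Speed limits (rad/s): [2.39, 2.39, 3.14, 3.14, 3.14, 3.14, 3.14].

### API

Orientations are given as a rotation vector (axis times angle).
In Python, from bench import monitor, optics, r gives the robot as it stands.
- The arm moves only by the shell command python3 -m crank 'ROWS' [OPENING] [FORCE]. ROWS is JSON, a list of rows, each a list of 2 entries, a list of its own where there are three numbers: the shift along the tool's x, y, z in cm, then the turn, a rotation vector about the tool's x, y, z in rad. A call has 1 to 5 rows; each row shifts and turns the commanded pose from where the row before left it, along the tool's axes as they then stand; what a row does not reach is not made up. A row lasts 1/10 s, in which the tool goes at most 50 mm and 8.59 degrees, less where a joint would pass 70% of its speed; a pose out of reach is approached as far as the arm can. A call is refused whole if a number of a shift passes 5 or a number of a turn 0.15, either way. A call with a gripper value outside its range is refused whole. OPENING is the finger opening in cm, from 0 to 8.54, set as the call begins (- or left out, the last holds). The fingers move at their own pace and stop on an object; FORCE is the grip in N (left out, the last holds). Time passes only in rows, so rows that do not move let the fingers close. It gives the time, the measured TCP pose, the force, the opening and the grip force at its end, in the units of the state.
- monitor.get_obs(): the state, without advancing time (a new reading comes with each control period).
- optics.grab_frame(name): name is "scene" or "top" or "wrist"; returns (picture, depth): 384x512x3 uint8, red, green, blue; 384x512 float32, m along the optical axis (not along the pixel's ray), 0 where there is no reading.
- optics.camera_model(name): a dict with "vertical_fov" (degrees; the focal length in pixels is half the picture's height over the tangent of half this angle, whatever the lens; pixels are square), "cx", "cy" (the principal point, pixels), "R" (3x3) and "t" (3): a world point X has camera coordinates R X + t; the wrist camera has in their place "hand_eye" (4x4, takes a point from camera to tool coordinates, whose origin is the TCP and whose axes are the flange's). Camera axes: x right, y down, z forward; pixel columns grow to the right and rows downward; lengths in m; the calibration is good to about 2 mm. A picture is of the moment at which its call begins: read the wrist's pose just before it. camera_model takes no time and is no camera call.
- r.hand_in(): hands the job in; it is judged then, once.
The state is a dict: "clock": time; "joints": joint angles; "qvel": joint speeds; "tau": joint torques, N m; "tcp_pos": TCP position; "orientation": TCP orientation; "contact_force": force on the tool from outside, world axes, zero at the start; "moment": the same for the moment, N m; "grip_width": finger opening in m; "gripper_force": force on a finger pad.
Only numpy, scipy, OpenCV 4.12 (cv2) and the standard library are available. Lean on these libraries where they do the work, as an engineer would, in place of code of your own. Each camera call takes 0.05 s, during which the arm holds its last target. There are 200 camera calls.

### The job

The tube photometer is due for calibration: take the blue-capped standard vial out of the magenta pocket tray, push it fully home in the photometer's sample well so that its cap sits on the rim, and let go of it. Then take the teal stylus from the tool stand, reach its tip down through the round guard hole in the photometer's deck and hold the recessed orange button well down without forcing it, for two seconds and then on: your program finishes while the stylus, still in the gripper, is holding the button down. Leave the other vials, the other tools in the stand and the loose things on the bench where they are.

Things in the scene. Friction and masses are not known exactly. Their poses are not given: they have to be found in the camera images.
- photometer: Ivory bench photometer, fixed, 200 mm long (its x), 150 mm wide (its y). Origin: centre of its underside on the bench. Flat deck 70 mm above the bench over the rear part (own x from -30 to +100 mm); sloped screen in front of it. In the deck are the sample well (a raised black square frame, on the side of its +y) and the guard hole (a grey square frame, on the side of its -y), 72 mm apart.
- well_rim (a point): Centre of the mouth of the sample well, at the top of its black frame (42 mm square), 76 mm above the bench and 6 mm above the deck. A round upright bore 18.5 mm in diameter with a 2 mm chamfer, 38 mm deep. The standard is home when the underside of its cap rests on this rim: its middle (blue_vial_mid) is then 7 mm below the rim.
- guard_hole (a point): Centre of the mouth of the guard hole, at the top of its grey frame (36 mm square), 73 mm above the bench. A round upright hole 14 mm in diameter; the top of the orange button lies 16 mm below this mouth when not pressed.
- cal_button (a joint): Travel of the recessed orange calibration button (11.6 mm in diameter, inside the guard hole) in m: 0 released, 0.006 fully down. A spring pushes it back: 2 N at the start of the travel, 5.5 N fully down, where it meets a hard stop.
- tray: Magenta pocket tray, fixed, 166 x 64 mm (its x, y), 28 mm high, with one row of four round pockets along its own x, 36 mm apart (at own x -54, -18, +18, +54 mm), each 18 mm in diameter and 22 mm deep; three hold a vial, one is empty. Origin: centre of its underside on the bench.
- blue_vial_mid (a point): Middle (half-way up, on the axis) of the standard vial with the blue cap, 54 mm tall: clear glass body 16 mm in diameter for the lower 34 mm, ribbed cap 24 mm in diameter for the upper 20 mm. It stands upright in a pocket, foot 6 mm above the bench, so the cap's underside is 40 mm and its top 60 mm above the bench. It has 1 mm of play in the pocket. 20 g. Own z points up.
- white_vial_mid (a point): Middle of the vial with the white cap (amber glass, same size), to be left in its pocket.
- red_vial_mid (a point): Middle of the vial with the red cap (amber glass, same size), to be left in its pocket.
- stand: White two-tier tool stand, fixed, 162 x 56 mm (its x, y), 54 mm high, with three places in a row along its own x, 44 mm apart; holes 13.5 mm in the top plate (46 to 54 mm up), 8.5 mm holes in the foot plate, 10 mm deep with their floor 6 mm above the bench. Origin: centre of its underside on the bench.
- stylus_grip (a point): Point on the axis of the teal stylus where it is best gripped, 92 mm above its tip and 32 mm below its top end. The stylus is round and straight, 124 mm long: slender tip 6 mm in diameter for the lower 34 mm, handle 12 mm in diameter above it. It stands tip down in the tool stand, tip 6 mm above the bench, top end 130 mm above it, with a little play (it may lean by up to 3 degrees). 25 g. Own z points along it from the tip to the top end.
- stylus_tip (a point): Centre of the flat end of the stylus's tip.
- marker: White marker pen with a black cap standing in the tool stand, 118 mm tall, 13 mm in diameter. Origin: centre of its foot. To be left there.
- brush: Wooden-handled brush with a brass ferrule and dark bristles up, standing in the tool stand, 121 mm tall, 13 mm in diameter. Origin: centre of its foot. To be left there.
- glasses: Amber safety glasses with a black frame, 135 mm wide and 50 mm high, standing on the bench beyond the photometer. Origin: under the middle of the lenses. To be left alone.
- dishes: Stack of three culture dishes, 94 mm in diameter, 42 mm high, beyond the photometer. Origin: centre of the underside. To be left alone.
- timer: White pocket timer lying on the bench beyond the photometer, 50 x 65 x 20 mm. Origin: centre of its underside. To be left alone.

How it is judged:
On the way, in this order (a step that is already met when the one before it is completed fails the run):
1. the blue-capped standard sits home in the sample well and is let go (horizontal distance between blue_vial_mid and well_rim below 0.004 m and z of blue_vial_mid in the frame of well_rim below -0.0045 m and angle between blue_vial_mid's own z axis and vertical below 0.12 rad and contact force between blue_vial and the fingers below 0.05 N), for 0.2 s.
2. the stylus is taken out of the tool stand (height (world z) of stylus_tip above 0.06 m and contact force between stylus and the fingers above 1 N), for 0.1 s.
3. the stylus's tip holds the recessed button down for two seconds (value of joint cal_button above 0.0035 m and contact force between stylus and cal_button above 1 N and z of stylus_tip in the frame of guard_hole below -0.018 m), for 2 s.
At the end, for the whole second after the job is handed in: Standard home in the well: cap within 2.5 mm of the rim, within 4 mm of the axis, 7 degrees of upright, not touched by the gripper. The stylus, in the gripper, is through the guard hole (6 mm) and holds the button at least 3.5 of 6 mm down with over 1 N (all of step 1 and all of step 3 and horizontal distance between stylus_tip and guard_hole below 0.006 m and contact force between stylus and the fingers above 1 N); the arm keeps its last pose, push and grip.
It fails at once if the button is pressed before the standard is in the well (value of joint cal_button above 0.002 m and horizontal distance between blue_vial_mid and well_rim above 0.01 m).
It fails at once if the button is forced (over 40 N) (contact force between stylus and cal_button above 40 N).
It fails at once if another vial is moved by over 15 mm (distance of any of white_vial_mid, red_vial_mid from where it was at the start of the episode above 0.015 m).
It fails at once if another tool in the stand is moved by over 15 mm (distance of any of marker, brush from where it was at the start of the episode above 0.015 m).
It fails at once if a loose thing on the bench is moved by over 25 mm (distance of any of glasses, dishes, timer from where it was at the start of the episode above 0.025 m).
It also fails if it takes over 64 s, if anything falls off the work surface, if the arm or the gripper's body presses on something with over 40 N, if the wrist force passes 120 N, or if a joint passes its speed limit or range.

## Working session

There is one attempt and no reset: what is moved stays moved. The work goes in short steps, Python scripts to look and compute and a shell command to move; the robot and the scene stay as the last step left them, time stands still between calls to the robot, and variables do not carry over. Pictures are saved under pics/ and viewed, at most 10 in all, crops included, and the job is handed in when it is done.

```bash
ls; mkdir -p pics; cat > h.py <<'E'
import numpy as np, cv2
from scipy.spatial.transform import Rotation as Ro
from bench import monitor, optics, r
def cam(name):
    m=optics.camera_model(name); f=192/np.tan(np.radians(m["vertical_fov"])/2)
    if "R" in m: R=np.array(m["R"]);t=np.array(m["t"]); return f,m["cx"],m["cy"],R.T,-R.T@t
    o=monitor.get_obs(); T=Ro.from_rotvec(o["orientation"]).as_matrix(); H=np.array(m["hand_eye"])
    return f,m["cx"],m["cy"],T@H[:3,:3],T@H[:3,3]+np.array(o["tcp_pos"])
def pt(c,u,v,d):
    f,cx,cy,R,t=c; return R@(np.array([(u-cx)/f,(v-cy)/f,1])*d)+t
def onz(c,u,v,z):
    f,cx,cy,R,t=c; w=R@np.array([(u-cx)/f,(v-cy)/f,1]); return t+w*(z-t[2])/w[2]
def proj(c,X):
    f,cx,cy,R,t=c; p=R.T@(np.array(X)-t); return f*p[0]/p[2]+cx,f*p[1]/p[2]+cy
def shot(name,tag):
    c=cam(name); p,d=optics.grab_frame(name); cv2.imwrite(f"pics/{tag}.png",p[:,:,::-1]); np.savez(f"pics/{tag}.npz",p=p,d=d,**{k:np.array(v) for k,v in zip("f cx cy R t".split(),c)}); return c,p,d
def load(tag):
    z=np.load(f"pics/{tag}.npz"); return [z[k] if z[k].ndim else float(z[k]) for k in "f cx cy R t".split()],z["p"],z["d"]
E
python3 - <<'E'
from h import *
print(monitor.get_obs())
c,p,d=shot("top","top0"); c2,p2,d2=shot("scene","scene0")
print(c[:3],c[4],c2[:3],c2[4], optics.camera_model("wrist"),optics.camera_model("top"))
E
```

```text
pics
{'clock': 0.0, 'joints': array([-1.44909167,  0.47781925,  0.02235344,  1.55644455, -0.01150108,
        1.10932498, -0.08308494]), 'qvel': array([-7.82480187e-04, -7.44942035e-04,  4.64069622e-04, -6.60431324e-05,
        3.31178374e-04,  4.86436440e-04,  2.53569822e-04]), 'tau': array([-9.10421750e-04, -5.96436310e+01,  1.60744373e+00, -2.81192440e+01,
        1.23478522e-02,  9.36484372e-03,  4.24080474e-05]), 'tcp_pos': array([0.15364325, 0.65666711, 0.23031608]), 'orientation': array([-3.60136861e-01, -3.12081100e+00,  2.93174895e-03]), 'contact_force': array([-0.17383547,  0.14289729, -0.59373067]), 'moment': array([ 0.00721683, -0.02581749,  0.01336778]), 'gripper_force': 0.0, 'grip_width': 0.08529821287304801}
(np.float64(409.6956729542083), 259.0002927484656, 190.9886595554148) [0.55944549 0.01766278 0.98656972] (np.float64(351.1468654435307), 255.7182303538326, 196.99321585177518) [ 1.31645718 -0.2650009   0.58564413] {'vertical_fov': 63.058676254697346, 'cx': 253.6577247110136, 'cy': 196.01589355329008, 'hand_eye': array([[ 3.43857438e-04, -9.55288949e-01, -2.95673649e-01,
         7.51248696e-02],
       [ 9.99999772e-01,  5.00142356e-04, -4.52942312e-04,
         3.98258210e-04],
       [ 5.80569700e-04, -2.95673426e-01,  9.55288903e-01,
        -1.43572785e-01],
       [ 0.00000000e+00,  0.00000000e+00,  0.00000000e+00,
         1.00000000e+00]])} {'vertical_fov': 50.21938540677741, 'cx': 259.0002927484656, 'cy': 190.9886595554148, 'R': array([[-0.01923272, -0.99975647, -0.01082182],
       [-0.99936154,  0.01954883, -0.0299058 ],
       [ 0.03011007,  0.01023974, -0.99949414]]), 't': array([0.03909462, 0.58824718, 0.96904484])}
```

View pics/top0.png

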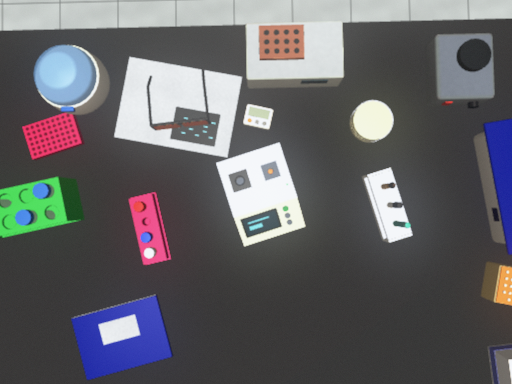

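View pics/scene0.png

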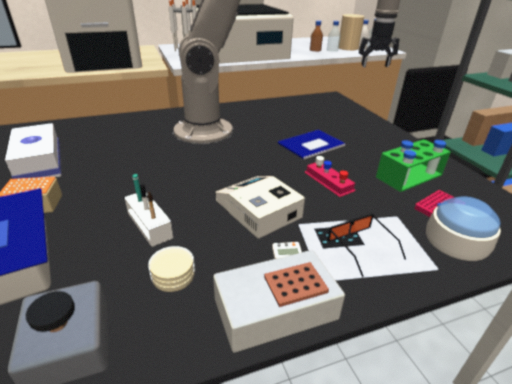

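The top view shows the red cap at (140,206), the empty pocket at (144,222), the blue cap at (146,238) and the white cap at (149,253). The well is at (240,181), the guard hole at (270,171) and the teal stylus top near (406,225). The scene view matches this layout.

```bash
python3 - <<'E'
from h import *
c,p,d=load("top0")
for n,u,v,z in [("blue",146,238,.06),("red",140,206,.06),("white",149,253,.06),("well",240,181,.076),("hole",270,171,.073),("sty",407,225,.13),("stand_a",389,171,.054),("stand_b",404,239,.054)]:
    print(n,onz(c,u,v,z).round(3), pt(c,u,v,d[v,u]).round(3))
o=monitor.get_obs();print(Ro.from_rotvec(o["orientation"]).as_matrix().round(3))
a=p[180:280,110:180];b=p[140:220,210:310]; e=p[155:255,360:420]
f=lambda x:cv2.resize(x[:,:,::-1],None,fx=4,fy=4,interpolation=cv2.INTER_CUBIC)
im=np.zeros((400,800,3),np.uint8);A=f(a);im[:400,:280]=A;E=f(e);im[:400,280:520]=E
B=cv2.resize(b[:,:,::-1],None,fx=2.8,fy=2.8,interpolation=cv2.INTER_CUBIC);im[:224,520:800]=B
cv2.imwrite("pics/crop0.png",im)
E
```

```text
blue [0.486 0.285 0.06 ] [0.486 0.285 0.059]
red [0.559 0.298 0.06 ] [0.559 0.298 0.06 ]
white [0.452 0.278 0.06 ] [0.452 0.278 0.062]
well [0.61  0.069 0.076] [0.612 0.071 0.047]
hole [0.631 0.002 0.073] [0.632 0.001 0.056]
sty [ 0.509 -0.28   0.13 ] [ 0.508 -0.281  0.127]
stand_a [ 0.627 -0.269  0.054] [ 0.627 -0.269  0.053]
stand_b [ 0.473 -0.298  0.054] [ 0.468 -0.316  0.001]
[[-0.974  0.228 -0.   ]
 [ 0.228  0.974 -0.002]
 [-0.    -0.002 -1.   ]]
```

View pics/crop0.png

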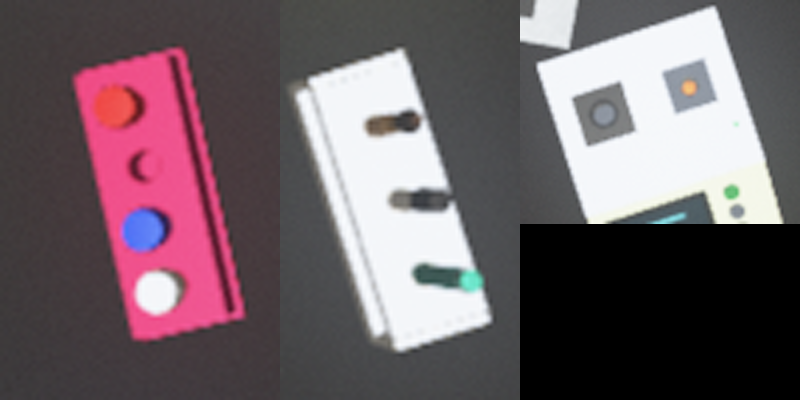

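The crop confirms the cap, stylus and well/hole positions. I'll move over the tray now.

```bash
python3 -m crank '[[[-4,-2.8,0],[0,0,0]],[[-4,-2.8,0],[0,0,0]],[[-4,-2.8,0],[0,0,0]],[[-4,-2.8,0],[0,0,0]],[[-4,-2.8,0],[0,0,0]]]' && python3 -m crank '[[[-4,-2.8,0.5],[0,0,0]],[[-4,-2.8,0.5],[0,0,0]],[[-4,-2.8,0.5],[0,0,0]],[[-4,-2.8,0.5],[0,0,0]],[[-4,-2.8,0.5],[0,0,0]]]' && python3 -m crank '[[[0,0,0],[0,0,-0.14]],[[0,0,0],[0,0,-0.14]],[[0,0,0],[0,0,-0.135]],[[0,0,0],[0,0,0]],[[0,0,0],[0,0,0]]]' 4.5 40
python3 - <<'E'
from h import *
c,p,d=shot("wrist","w1"); print(proj(c,[.486,.285,.06]),proj(c,[.452,.278,.06]),proj(c,[.559,.298,.06]))
E
```

```text
clock: 0.6
tcp_pos: [0.3176, 0.4735, 0.231]
orientation: [-0.36, -3.121, 0.001]
contact_force: [1.3, 1.2, 0.1]
grip_width: 0.0855
gripper_force: 0.0
clock: 1.1
tcp_pos: [0.4803, 0.2918, 0.206]
orientation: [-0.36, -3.121, 0.0]
contact_force: [0.7, 0.7, -0.0]
grip_width: 0.0853
gripper_force: 0.0
clock: 1.6
tcp_pos: [0.4793, 0.2933, 0.2061]
orientation: [0.285, -3.128, 0.0]
contact_force: [0.5, -0.2, -0.1]
grip_width: 0.045
gripper_force: 0.0
(np.float64(243.7764641577271), np.float64(186.62439421229348)) (np.float64(242.63417586591757), np.float64(150.52505439267742)) (np.float64(244.04305435468856), np.float64(256.0654576394416))
```

View pics/w1.png

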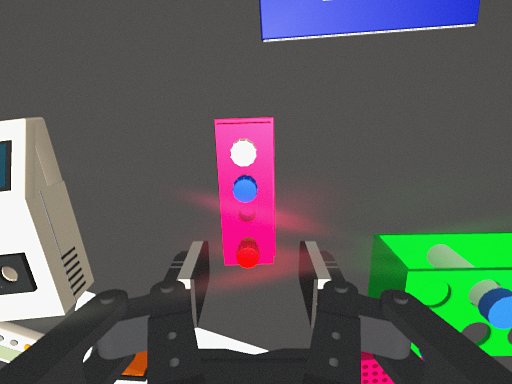

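The wrist view shows white at (243,152), blue at (245,188) and red at (248,256). The tray axis is aligned with the tool, and the fingers straddle it.

```bash
cat >> h.py <<'E'
def blob(p,lo,hi,roi=(0,0,512,384)):
    h=cv2.cvtColor(p,cv2.COLOR_RGB2HSV); m=cv2.inRange(h,np.array(lo),np.array(hi)); k=np.zeros_like(m); x0,y0,x1,y1=roi; k[y0:y1,x0:x1]=m[y0:y1,x0:x1]; return k
def tri(a,b):  # a,b=(cam,u,v)
    A=np.zeros((3,3));y=np.zeros(3)
    for c,u,v in (a,b):
        w=c[3]@np.array([(u-c[1])/c[0],(v-c[2])/c[0],1]); w/=np.linalg.norm(w); P=np.eye(3)-np.outer(w,w); A+=P;y+=P@c[4]
    return np.linalg.solve(A,y)
def tool(X):
    o=monitor.get_obs(); T=Ro.from_rotvec(o["orientation"]).as_matrix(); return (T.T@(np.array(X)-o["tcp_pos"])*100).round(2)
E
python3 - <<'E'
from h import *
c,p,d=load("w1"); ct,pp,_=load("top0")
k=blob(p,(100,120,60),(125,255,255),(215,165,275,215)); ys,xs=np.nonzero(k); 
print(len(xs),xs.min(),xs.max(),ys.min(),ys.max())
u,v=xs.mean(),ys.mean();z=np.median(d[k>0]);B=pt(c,u,v,z);print(u,v,B,onz(c,u,v,.06))
k2=blob(pp,(100,120,60),(125,255,255),(130,225,160,250));y2,x2=np.nonzero(k2);print(x2.mean(),y2.mean(),tri((c,u,v),(ct,x2.mean(),y2.mean())),onz(ct,x2.mean(),y2.mean(),.06))
print(tool(B))
E
```

```text
503 233 257 175 201
244.76143141153082 188.1769383697813 [0.48732316 0.28619467 0.06010656] [0.48735324 0.28619691 0.06      ]
145.60256410256412 236.97435897435898 [0.48810337 0.28629814 0.05748098] [0.48833166 0.28562082 0.06      ]
[-0.66 -0.85 14.6 ]
```

```bash
python3 -m crank '[[[-0.66,-0.85,3],[0,0,0]],[[0,0,4],[0,0,0]],[[0,0,4],[0,0,0]],[[0,0,3],[0,0,0]],[[0,0,1.3],[0,0,0]]]' && python3 -m crank '[[[0,0,1],[0,0,0]],[[0,0,0],[0,0,0]],[[0,0,0],[0,0,0]]]'
python3 - <<'E'
from h import *
c,p,d=shot("wrist","w2"); print(proj(c,[.487,.286,.06]),tool([.487,.286,.043]))
E
```

```text
clock: 2.15
tcp_pos: [0.4857, 0.2854, 0.0505]
orientation: [0.288, -3.124, 0.004]
contact_force: [-0.1, -1.3, 0.1]
grip_width: 0.0451
gripper_force: 0.0
clock: 2.45
tcp_pos: [0.4883, 0.287, 0.0445]
orientation: [-0.29, 3.126, 0.002]
contact_force: [-0.1, -0.4, 0.4]
grip_width: 0.0454
gripper_force: 0.0
(np.float64(251.7538575246893), np.float64(266.44358923956656)) [ 0.16 -0.07  0.17]
```

View pics/w2.png

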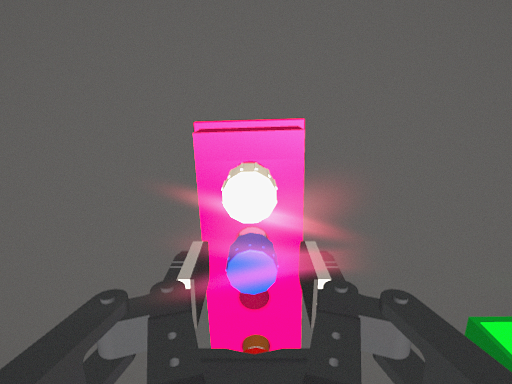

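The blue cap at (252,268) is centred between the fingers at columns 200 and 308, clear of the white cap. I'll close the gripper.

```bash
python3 -m crank '[[[0.1,0,0.1],[0,0,0]],[[0,0,0],[0,0,0]],[[0,0,0],[0,0,0]],[[0,0,0],[0,0,0]],[[0,0,0],[0,0,0]]]' 1.5 40 && python3 -m crank '[[[0,0,-2],[0,0,0]],[[0,0,-3],[0,0,0]],[[0,0,-4],[0,0,0]],[[0,0,-3],[0,0,0]],[[0,0,0],[0,0,0]]]'
python3 - <<'E'
from h import *
o=monitor.get_obs(); T=Ro.from_rotvec(o["orientation"]).as_matrix();print(T.round(3),tool([.61,.069,.16]))
E
```

```text
clock: 3.0
tcp_pos: [0.4872, 0.2865, 0.0433]
orientation: [-0.29, 3.127, 0.001]
contact_force: [-0.9, -0.4, 6.5]
grip_width: 0.0211
gripper_force: 39.1
clock: 3.5
tcp_pos: [0.489, 0.2877, 0.1668]
orientation: [-0.289, 3.121, 0.007]
contact_force: [0.8, 0.3, 0.1]
grip_width: 0.0213
gripper_force: 39.3
[[-0.983 -0.184  0.007]
 [-0.184  0.983  0.005]
 [-0.007  0.004 -1.   ]] [ -7.87 -23.73   0.65]
```

```bash
python3 -m crank '[[[-1.5,-4,0],[0,0,0]],[[-1.6,-4,0],[0,0,0]],[[-1.6,-4,0],[0,0,0]],[[-1.6,-4,0],[0,0,0]],[[-1.6,-3.7,0],[0,0,0]]]' && python3 -m crank '[[[0,0,0],[0,0,0]],[[0,0,0],[0,0,0]],[[0,0,0],[0,0,0]]]'
python3 - <<'E'
from h import *
c,p,d=shot("wrist","w3"); print(proj(c,[.61,.069,.076]),proj(c,[.631,.002,.073]))
E
```

```text
clock: 4.0
tcp_pos: [0.6006, 0.105, 0.1614]
orientation: [0.29, -3.127, 0.001]
contact_force: [0.7, 0.1, 0.3]
grip_width: 0.0214
gripper_force: 39.3
clock: 4.3
tcp_pos: [0.5995, 0.1084, 0.1615]
orientation: [0.293, -3.126, -0.001]
contact_force: [-0.4, 0.7, -0.6]
grip_width: 0.0209
gripper_force: 39.3
(np.float64(200.79218428697305), np.float64(205.05139164281906)) (np.float64(113.63476577838532), np.float64(213.63173155779856))
```

View pics/w3.png

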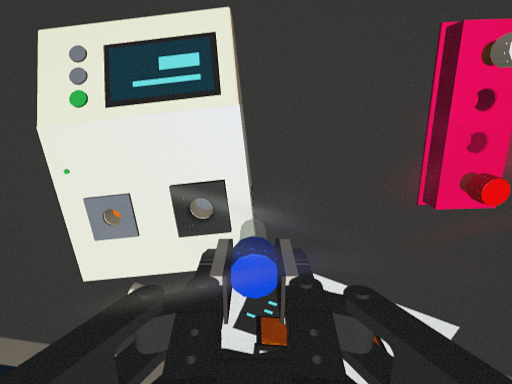

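The well mouth is at (201,208), with frame corners (170,187), (228,181), (232,234), (177,238). The guard hole is at (113,217), and the blue cap is held upright at (254,274).

```bash
python3 - <<'E'
from h import *
c,p,d=load("w3"); ct,_,_=load("top0")
for n,u,v,tu,tv,z in [("well",201.5,208.5,239.6,180.7,.076),("hole",112.5,217,270.4,171.1,.073)]:
    print(n,onz(c,u,v,z).round(4),onz(ct,tu,tv,z).round(4),tri((c,u,v),(ct,tu,tv)).round(4))
for u,v in [(180,195),(222,195),(225,228),(90,205),(130,230)]: print(pt(c,u,v,d[v,u]).round(4))
k=blob(p,(100,120,60),(125,255,255),(215,230,290,310)); 
k=k&((np.abs(d-np.median(d[k>0]))<.004)*255).astype(np.uint8); ys,xs=np.nonzero(k);print("cap",pt(c,xs.mean(),ys.mean(),np.median(d[k>0])).round(4),xs.mean(),ys.mean(),xs.min(),xs.max(),ys.min(),ys.max())
o=monitor.get_obs();T=Ro.from_rotvec(o["orientation"]).as_matrix();print(o["tcp_pos"],T.round(4))
W=onz(c,201.5,208.5,.076);print(tool(W))
f=lambda x:cv2.resize(x[:,:,::-1],None,fx=4,fy=4,interpolation=cv2.INTER_CUBIC)
cv2.imwrite("pics/crop3.png",np.hstack([f(p[170:250,75:155]),f(p[170:250,160:260])]))
E
```

```text
well [0.6127 0.0699 0.076 ] [0.6106 0.0697 0.076 ] [0.6106 0.07   0.0808]
hole [0.634  0.0013 0.073 ] [0.6309 0.0007 0.073 ] [0.6316 0.0017 0.0763]
[0.6046 0.0524 0.077 ]
[0.5987 0.0839 0.0766]
[0.6251 0.0905 0.0769]
[ 0.6265 -0.0159  0.0745]
[0.6421 0.0161 0.0741]
cap [0.6001 0.1089 0.1785] 253.95734126984127 272.24156746031747 231 277 243 298
[0.59945765 0.10876591 0.16172792] [[-9.825e-01 -1.864e-01 -1.300e-03]
 [-1.864e-01  9.825e-01  6.000e-04]
 [ 1.200e-03  8.000e-04 -1.000e+00]]
[-0.59 -4.07  8.57]
```

View pics/crop3.png

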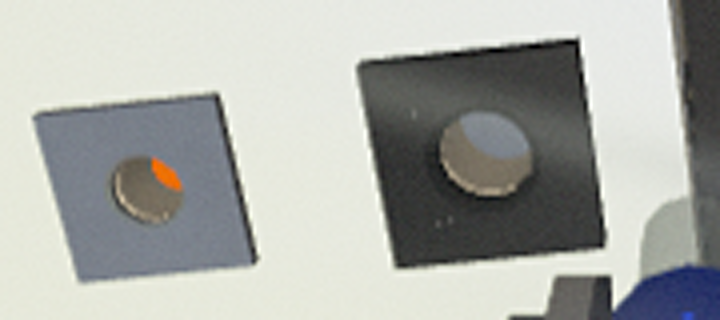

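```bash
python3 -m crank '[[[-0.3,-2,0.6],[0,0,0]],[[-0.25,-2.05,1],[0,0,0]],[[0,0,1.5],[0,0,0]],[[0,0,0],[0,0,0]],[[0,0,0],[0,0,0]]]'
python3 - <<'E'
from h import *
print(tool([.6122,.0699,.076]),monitor.get_obs()["tcp_pos"])
c,p,d=shot("wrist","w4")
cv2.imwrite("pics/w4c.png",cv2.resize(p[130:330,150:350,::-1],None,fx=3,fy=3,interpolation=cv2.INTER_CUBIC))
E
```

```text
clock: 4.85
tcp_pos: [0.6124, 0.0704, 0.1308]
orientation: [0.294, -3.126, -0.001]
contact_force: [0.3, 0.2, -1.1]
grip_width: 0.0212
gripper_force: 39.3
[ 0.03 -0.05  5.48] [0.61243811 0.07039236 0.13080839]
```

View pics/w4c.png

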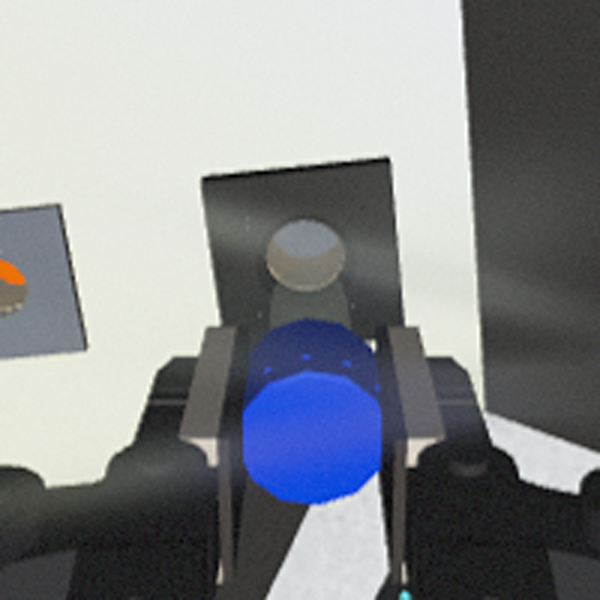

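The well mouth is at crop (306,255), which is pixel (252,215). The vial foot is just behind it and in line.

```bash
python3 - <<'E'
from h import *
c,p,d=load("w4")
W=onz(c,252,215,.076); print(W,tool(W))
k=blob(p,(100,120,60),(125,255,255),(215,245,290,310)); z=np.median(d[265:285,245:265])
k=k&((np.abs(d-z)<.006)*255).astype(np.uint8); ys,xs=np.nonzero(k);print("cap",z,pt(c,254,276,z).round(4),xs.mean(),ys.mean())
E
```

```text
[0.61233176 0.06944219 0.076     ] [ 0.08 -0.08  5.53]
cap 0.14285451 [0.6145 0.0711 0.1487] 253.72282076395692 271.79823702252696
```

```bash
python3 -m crank '[[[0.12,-0.1,0.6],[0,0,0]],[[0,0,0.6],[0,0,0]],[[0,0,0.6],[0,0,0]],[[0,0,0.6],[0,0,0]],[[0,0,0],[0,0,0]]]' && python3 -m crank '[[[0,0,0.5],[0,0,0]],[[0,0,0.5],[0,0,0]],[[0,0,0.5],[0,0,0]],[[0,0,0],[0,0,0]],[[0,0,0],[0,0,0]]]'
```

```text
clock: 5.4
tcp_pos: [0.6115, 0.0675, 0.1061]
orientation: [0.291, -3.126, -0.0]
contact_force: [-0.9, 1.9, -1.2]
grip_width: 0.0213
gripper_force: 39.3
clock: 5.9
tcp_pos: [0.6119, 0.0674, 0.0917]
orientation: [0.291, -3.127, -0.0]
contact_force: [-2.0, 2.1, -1.7]
grip_width: 0.0213
gripper_force: 39.2
```

```bash
python3 -m crank '[[[0,0.1,0.4],[0,0,0]],[[0,0,0.4],[0,0,0]],[[0,0,0.2],[0,0,0]],[[0,0,0],[0,0,0]],[[0,0,0],[0,0,0]]]' && python3 -m crank '[[[0,0,0.15],[0,0,0]],[[0,0,0.15],[0,0,0]],[[0,0,0],[0,0,0]]]'
```

```text
clock: 6.4
tcp_pos: [0.6121, 0.0677, 0.0821]
orientation: [0.29, -3.128, 0.001]
contact_force: [-0.8, 0.4, -1.2]
grip_width: 0.0212
gripper_force: 39.4
clock: 6.7
tcp_pos: [0.6123, 0.068, 0.0794]
orientation: [-0.29, 3.128, -0.0]
contact_force: [-0.1, 0.7, 1.1]
grip_width: 0.0211
gripper_force: 39.6
```

```bash
python3 -m crank '[[[0,0,0.1],[0,0,0]],[[0,0,0],[0,0,0]],[[0,0,0],[0,0,0]]]' && python3 -m crank '[[[0,0,0],[0,0,0]],[[0,0,0],[0,0,0]],[[0,0,0],[0,0,0]],[[0,0,0],[0,0,0]]]' 5 && python3 -m crank '[[[0,0,-2],[0,0,0]],[[0,0,-3],[0,0,0]],[[0,0,-3],[0,0,0]],[[0,0,0],[0,0,0]],[[0,0,0],[0,0,0]]]'
python3 - <<'E'
from h import *
c,p,d=shot("wrist","w5"); u,v=map(int,proj(c,[.612,.07,.096])); print(u,v)
k=blob(p,(100,100,50),(125,255,255),(u-40,v-40,u+40,v+40)); z=d[v-4:v+4,u-4:u+4];print("top",pt(c,u,v,np.median(z)).round(4))
ys,xs=np.nonzero(k&((abs(d-np.median(z))<.006)*255).astype(np.uint8));print(len(xs),onz(c,xs.mean(),ys.mean(),.096).round(4),(xs.min(),xs.max(),ys.min(),ys.max()))
for du in (-28,28): print(pt(c,u+du,v,d[v,u+du]).round(4))
E
```

```text
clock: 7.0
tcp_pos: [0.6124, 0.068, 0.0793]
orientation: [-0.29, 3.128, 0.0]
contact_force: [-2.9, 0.5, 8.3]
grip_width: 0.0211
gripper_force: 40.4
clock: 7.4
tcp_pos: [0.6121, 0.068, 0.0781]
orientation: [0.29, -3.128, 0.0]
contact_force: [-0.9, 0.8, 0.6]
grip_width: 0.0499
gripper_force: 0.0
clock: 7.9
tcp_pos: [0.6125, 0.0681, 0.1588]
orientation: [-0.29, 3.127, 0.0]
contact_force: [-0.8, -0.3, -0.5]
grip_width: 0.0501
gripper_force: 0.0
256 210
top [0.6109 0.0697 0.0973]
888 [0.6138 0.0683 0.096 ] (np.int64(236), np.int64(270), np.int64(195), np.int64(229))
[0.622  0.0501 0.0769]
[0.616  0.0931 0.0714]
```

The vial is home: its cap top is 20.4 mm above the rim, and I felt 8 N of contact before letting go. Next is the stylus.

```bash
python3 -m crank '[[[0,0,-3],[0,0,0]],[[0,0,-3],[0,0,-0.12]],[[2.1,-4,0],[0,0,0]],[[2,-4,0],[0,0,0]],[[2,-4,0],[0,0,0]]]' && python3 -m crank '[[[2,-4,0],[0,0,0]],[[2,-4,0],[0,0,0]],[[2,-4,0],[0,0,0]],[[1.5,-4,0],[0,0,0]],[[0,0,0],[0,0,0]]]' 5.5 && python3 -m crank '[[[0,0,0],[0,0,0]],[[0,0,0],[0,0,0]]]'
python3 - <<'E'
from h import *
c,p,d=shot("wrist","w6"); print(proj(c,[.509,-.281,.13]),tool([.509,-.281,.13]))
E
```

```text
clock: 8.45
tcp_pos: [0.5889, -0.0659, 0.217]
orientation: [0.479, -3.103, -0.0]
contact_force: [1.0, 0.1, 0.0]
grip_width: 0.0499
gripper_force: 0.0
clock: 8.95
tcp_pos: [0.5634, -0.2478, 0.217]
orientation: [0.461, -3.104, 0.005]
contact_force: [-0.8, 0.2, -1.0]
grip_width: 0.0552
gripper_force: 0.0
clock: 9.15
tcp_pos: [0.5665, -0.2381, 0.2171]
orientation: [0.48, -3.103, -0.003]
contact_force: [0.4, 0.3, -0.2]
grip_width: 0.055
gripper_force: 0.0
(np.float64(220.31797008053627), np.float64(110.00042945612907)) [ 6.8  -2.38  8.74]
```

View pics/w6.png

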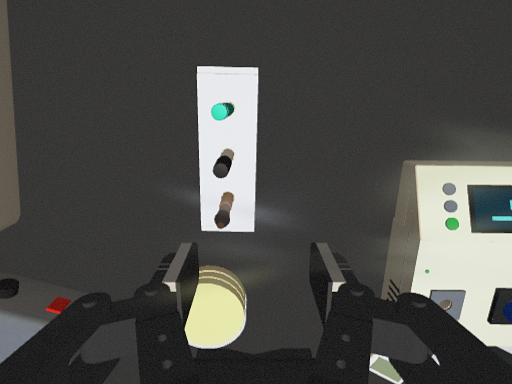

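The stylus top is at (220,111), leaving its plate hole near (230,107). The marker top is at (223,169) and the brush top at (222,220), with the row parallel to the tool's x.

```bash
python3 - <<'E'
from h import *
c,p,d=load("w6"); ct,_,_=load("top0")
h=cv2.cvtColor(p,cv2.COLOR_RGB2HSV); print(h[111,220],d[111,220])
k=blob(p,(70,100,120),(95,255,255),(205,95,240,125)); ys,xs=np.nonzero(k); u,v=xs.mean(),ys.mean(); print(len(xs),xs.min(),xs.max(),ys.min(),ys.max(),u,v)
z=np.median(d[k>0]); print("top",pt(c,u,v,z).round(4),onz(c,u,v,.13).round(4),tri((c,u,v),(ct,407.75,225.25)).round(4))
B=onz(c,230,107.5,.054);print("plate",B.round(4),pt(c,240,130,d[130,240]).round(4))
P=onz(c,u,v,.13);G=P;print(tool([*P[:2],.079]))
cn=[onz(c,a,b,.054)[:2] for a,b in [(198,74),(258,74),(255,231),(202,231)]];print(np.array(cn).round(4),np.mean(cn,0))
E
```

```text
[ 84 172 231] 0.22170515
212 211 227 104 119 219.0 111.51415094339623
top [ 0.5102 -0.2815  0.1309] [ 0.5103 -0.2816  0.13  ] [ 0.5091 -0.2809  0.1327]
plate [ 0.5086 -0.2796  0.054 ] [ 0.5257 -0.2645  0.0542]
[ 6.69 -2.49 13.84]
[[ 0.4891 -0.3158]
 [ 0.4725 -0.2634]
 [ 0.6218 -0.2188]
 [ 0.6388 -0.2724]] [ 0.55552736 -0.26760214]
```

```bash
python3 -m crank '[[[3.3,-1.2,0],[0,0,0]],[[3.35,-1.25,0],[0,0,0]],[[0,0,0],[0,0,0]],[[0,0,0],[0,0,0]],[[0,0,0],[0,0,0]]]' && python3 - <<'E'
from h import *
print(tool([.5100,-.2812,.079]))
c,p,d=shot("wrist","w7")
k=blob(p,(70,100,100),(95,255,255),(150,200,350,330)); ys,xs=np.nonzero(k); z=np.median(d[k>0]);print(xs.mean(),ys.mean(),onz(c,xs.mean(),ys.mean(),.13),pt(c,xs.mean(),ys.mean(),z))
E
```

```text
clock: 9.7
tcp_pos: [0.5118, -0.2813, 0.2183]
orientation: [-0.482, 3.104, 0.001]
contact_force: [0.2, 1.1, -0.4]
grip_width: 0.055
gripper_force: 0.0
[ 0.18  0.05 13.93]
253.5084745762712 201.77966101694915 [ 0.51319265 -0.2808213   0.13      ] [ 0.51282777 -0.28093681  0.1311586 ]
```

```bash
python3 -m crank '[[[0.1,0,3.5],[0,0,0]],[[0,0,3.5],[0,0,0]],[[0,0,3],[0,0,0]],[[0,0,2.5],[0,0,0]],[[0,0,1.4],[0,0,0]]]' && python3 -m crank '[[[0,0,0],[0,0,0]],[[0,0,0],[0,0,0]],[[0,0,0],[0,0,0]],[[0,0,0],[0,0,0]],[[0,0,0],[0,0,0]]]' 0.5 60
```

```text
clock: 10.25
tcp_pos: [0.5095, -0.2816, 0.077]
orientation: [0.481, -3.102, -0.003]
contact_force: [0.3, 0.5, 0.7]
grip_width: 0.055
gripper_force: 0.0
clock: 10.75
tcp_pos: [0.5105, -0.2835, 0.0806]
orientation: [-0.477, 3.103, -0.001]
contact_force: [-0.6, 1.1, 6.6]
grip_width: 0.0093
gripper_force: 58.4
```

```bash
python3 -m crank '[[[0,0,-2],[0,0,0]],[[0,0,-4],[0,0,0]],[[0,0,-4],[0,0,0]],[[0,0,-4],[0,0,0]],[[0,0,-2],[0,0,0]]]' && python3 -m crank '[[[0,0,0],[0,0,0]],[[0,0,0],[0,0,0]]]'
python3 - <<'E'
from h import *
c,p,d=shot("wrist","w8"); print(tool([.6336,-.0004,.24]))
k=blob(p,(70,80,40),(95,255,255),(150,150,350,384)); print(k.sum()/255)
X=np.array([pt(c,u,v,d[v,u]) for v,u in zip(*np.nonzero(k))]); o=monitor.get_obs()
T=Ro.from_rotvec(o["orientation"]).as_matrix(); Y=(X-o["tcp_pos"])@T*1000
for z in range(-60,90,10):
    m=(Y[:,2]>=z)&(Y[:,2]<z+10)
    if m.sum()>5: print(z,m.sum(),Y[m].mean(0).round(1))
print(Y[:,2].max())
E
```

```text
clock: 11.25
tcp_pos: [0.5107, -0.2847, 0.2435]
orientation: [-0.476, 3.1, -0.005]
contact_force: [1.3, -0.5, 0.3]
grip_width: 0.0099
gripper_force: 58.5
clock: 11.45
tcp_pos: [0.5093, -0.2835, 0.2393]
orientation: [-0.477, 3.105, -0.0]
contact_force: [0.1, -0.1, 0.1]
grip_width: 0.0096
gripper_force: 58.5
[-20.4   23.22  -0.17]
2456.0
-60 698 [ -0.1  -0.3 -51. ]
-50 371 [  3.6  -0.1 -45.9]
-40 336 [  4.1  -0.2 -35.1]
-30 253 [  4.2  -0.3 -25.1]
-20 208 [  4.2  -0.4 -15.2]
-10 175 [ 4.3 -0.3 -5.2]
0 149 [ 4.2 -0.3  5. ]
10 138 [ 3.9  0.  15.1]
20 110 [ 3.8  0.1 24.7]
236.51042765597919
```

View pics/w8.png

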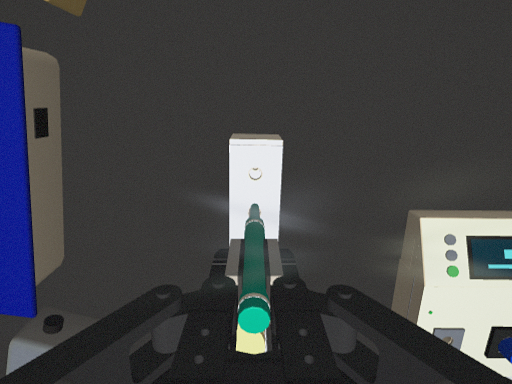

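The stylus is held upright, with its tip end near (255,207) and its top at (254,319), and the stand hole at (255,173) is empty. I'll travel to the photometer, slightly past the hole so the camera can see it.

```bash
python3 -m crank '[[[-3,2.5,0],[0,0,0]],[[-3.5,3.2,0],[0,0,0]],[[-3.5,3.2,0],[0,0,0]],[[-3.5,3.2,0],[0,0,0]],[[-3.5,3.2,0],[0,0,0]]]' && python3 -m crank '[[[-3,3,0],[0,0,0]],[[-3,3,0],[0,0,0]],[[-2,2,0],[0,0,0]],[[0,0,1.5],[0,0,0]],[[0,0,1.5],[0,0,0]]]' && python3 -m crank '[[[0,0,0],[0,0,0]],[[0,0,0],[0,0,0]]]'
cat > hole.py <<'E'
from h import *
import sys
c,p,d=shot("wrist",sys.argv[1])
g=np.array([.6336,-.0004,.073]); u,v=proj(c,g); print("proj",u,v)
vv,uu=np.mgrid[0:384,0:512]; f,cx,cy,R,t=c
W=np.stack([(uu-cx)/f,(vv-cy)/f,np.ones_like(uu,float)],-1)*d[...,None]@R.T+t
near=np.hypot(uu-u,vv-v)<20
fr=near&(abs(W[...,2]-.074)<.002); print("frame z",np.median(W[fr][:,2]))
m=(near&(W[...,2]<.0705)).astype(np.uint8)
n,l,s,ce=cv2.connectedComponentsWithStats(m)
for i in range(1,n):
    if s[i,4]>30:
        P=onz(c,*ce[i],.073); print(s[i],ce[i].round(1),P.round(4),tool(P))
org=blob(p,(3,150,120),(20,255,255),(int(u)-20,int(v)-20,int(u)+20,int(v)+20)); ys,xs=np.nonzero(org)
if len(xs): print("orange",len(xs),xs.mean(),ys.mean(),onz(c,xs.mean(),ys.mean(),.057).round(4))
# dark/edge ellipse: full mouth incl. button
gr=cv2.cvtColor(p,cv2.COLOR_RGB2GRAY); x0,y0=int(u)-20,int(v)-20
C=cv2.HoughCircles(cv2.resize(gr[y0:y0+40,x0:x0+40],None,fx=6,fy=6,interpolation=cv2.INTER_CUBIC),cv2.HOUGH_GRADIENT,1,50,param1=80,param2=15,minRadius=30,maxRadius=90)
if C is not None:
    for a,b,r_ in C[0][:3]: print("circ",a/6+x0,b/6+y0,r_/6,onz(c,a/6+x0,b/6+y0,.073).round(4))
E
python3 hole.py w9
```

```text
clock: 12.0
tcp_pos: [0.6254, -0.0847, 0.2373]
orientation: [0.477, -3.102, -0.001]
contact_force: [0.3, -0.4, -0.0]
grip_width: 0.0096
gripper_force: 58.5
clock: 12.5
tcp_pos: [0.6772, 0.0142, 0.2067]
orientation: [0.479, -3.102, 0.0]
contact_force: [-0.1, -0.3, -0.2]
grip_width: 0.0099
gripper_force: 58.5
clock: 12.7
tcp_pos: [0.6769, 0.0118, 0.2081]
orientation: [0.473, -3.103, 0.001]
contact_force: [0.7, -0.6, 0.0]
grip_width: 0.0094
gripper_force: 58.5
proj 255.07889192021514 135.41003728910283
frame z 0.07401824035493965
[248 129  16  16 193] [255.4 136.7] [6.346e-01 2.000e-04 7.300e-02] [ 4.45  0.16 13.62]
orange 120 255.41666666666666 134.44166666666666 [6.343e-01 2.000e-04 5.700e-02]
circ 255.91667 135.08333 5.883333 [6.331e-01 2.000e-04 7.300e-02]
```

```bash
python3 -m crank '[[[2.25,0.1,1],[0,0,0]],[[2.25,0.08,1.5],[0,0,0]],[[0,0,1.5],[0,0,0]],[[0,0,0.8],[0,0,0]],[[0,0,0],[0,0,0]]]' && python3 -m crank '[[[0,0,0],[0,0,0]],[[0,0,0],[0,0,0]]]' && python3 - <<'E'
from h import *
c,p,d=shot("wrist","w10"); print(tool([.6337,0,.13]))
k=blob(p,(70,60,30),(95,255,255),(200,120,310,384)); X=np.array([pt(c,u,v,d[v,u]) for v,u in zip(*np.nonzero(k))]); o=monitor.get_obs()
T=Ro.from_rotvec(o["orientation"]).as_matrix(); Y=(X-o["tcp_pos"])@T*1000
for z in range(-60,100,10):
    m=(Y[:,2]>=z)&(Y[:,2]<z+10)
    if m.sum()>3: print(z,m.sum(),Y[m].mean(0).round(1))
for z in (.0735,): print(proj(c,np.array(o["tcp_pos"])+T@[0,0,z]))
E
```

```text
clock: 13.25
tcp_pos: [0.6346, 0.0021, 0.1606]
orientation: [0.477, -3.104, -0.0]
contact_force: [-0.0, 0.1, -0.2]
grip_width: 0.0093
gripper_force: 58.5
clock: 13.45
tcp_pos: [0.6355, 0.0022, 0.162]
orientation: [-0.478, 3.103, -0.0]
contact_force: [-0.5, -0.5, 0.3]
grip_width: 0.0094
gripper_force: 58.5
[ 0.23 -0.16  3.2 ]
-60 399 [  0.2   0.  -50.6]
-50 669 [  1.7   0.1 -47.6]
-40 359 [  4.2   0.1 -35.3]
-30 257 [  4.5   0.  -25.2]
-20 220 [  4.5  -0.  -15.1]
-10 174 [ 4.6  0.  -5. ]
0 145 [4.5 0.1 5. ]
10 140 [ 4.2  0.5 15.1]
20 125 [ 4.   0.4 24.9]
30 13 [ 4.2 -0.5 34.2]
60 7 [ 2.1  0.5 68.8]
70 7 [ 1.8  0.9 71.5]
(np.float64(253.59518312473662), np.float64(206.0372111044922))
```

```bash
python3 -m crank '[[[0.2,-0.2,0.4],[0,0,0]],[[0,0,0.6],[0,0,0]],[[0,0,0.6],[0,0,0]],[[0,0,0.6],[0,0,0]],[[0,0,0],[0,0,0]]]' && python3 -m crank '[[[0,0,0.3],[0,0,0]],[[0,0,0.2],[0,0,0]],[[0,0,0],[0,0,0]],[[0,0,0],[0,0,0]]]'
```

```text
clock: 14.0
tcp_pos: [0.6324, -0.0004, 0.1379]
orientation: [0.477, -3.103, -0.0]
contact_force: [0.7, -0.6, -0.1]
grip_width: 0.0091
gripper_force: 58.5
clock: 14.4
tcp_pos: [0.6333, -0.0005, 0.1344]
orientation: [-0.477, 3.105, 0.0]
contact_force: [-0.3, -0.6, 0.5]
grip_width: 0.0096
gripper_force: 58.5
```

```bash
for i in 1; do :; done; python3 -m crank '[[[0,0,0.2],[0,0,0]],[[0,0,0.1],[0,0,0]],[[0,0,0],[0,0,0]],[[0,0,0],[0,0,0]]]'; python3 -m crank '[[[0,0,0.2],[0,0,0]],[[0,0,0],[0,0,0]],[[0,0,0],[0,0,0]],[[0,0,0],[0,0,0]]]';  python3 -m crank '[[[0,0,0.15],[0,0,0]],[[0,0,0],[0,0,0]],[[0,0,0],[0,0,0]],[[0,0,0],[0,0,0]]]'
```

```text
clock: 14.8
tcp_pos: [0.6334, -0.0004, 0.1316]
orientation: [-0.477, 3.105, 0.0]
contact_force: [-0.9, -0.9, 1.3]
grip_width: 0.0094
gripper_force: 58.7
clock: 15.2
tcp_pos: [0.6334, -0.0004, 0.1295]
orientation: [-0.478, 3.105, 0.0]
contact_force: [0.0, -0.5, 3.1]
grip_width: 0.0095
gripper_force: 58.8
clock: 15.6
tcp_pos: [0.6333, -0.0005, 0.1279]
orientation: [-0.477, 3.105, -0.0]
contact_force: [0.7, -0.3, 2.9]
grip_width: 0.0094
gripper_force: 58.9
```

```bash
python3 -m crank '[[[0,0,0.1],[0,0,0]],[[0,0,0],[0,0,0]],[[0,0,0],[0,0,0]]]'; for i in 1 2 3; do python3 -m crank '[[[0,0,0],[0,0,0]]]' | grep -E "tcp_pos|contact"; done; python3 -m crank '[[[0,0,0.1],[0,0,0]],[[0,0,0],[0,0,0]],[[0,0,0],[0,0,0]]]';for i in 1 2 3; do python3 -m crank '[[[0,0,0],[0,0,0]]]' | grep -E "tcp_pos|contact"; done
```

```text
clock: 15.9
tcp_pos: [0.6333, -0.0005, 0.1269]
orientation: [-0.477, 3.105, -0.0]
contact_force: [0.5, 0.3, 4.6]
grip_width: 0.0095
gripper_force: 58.9
tcp_pos: [0.6333, -0.0005, 0.1269]
contact_force: [1.1, -0.6, 5.4]
tcp_pos: [0.6333, -0.0005, 0.1268]
contact_force: [-0.7, 0.9, 4.1]
tcp_pos: [0.6333, -0.0005, 0.1268]
contact_force: [0.3, -0.6, 5.0]
clock: 16.5
tcp_pos: [0.6333, -0.0005, 0.1259]
orientation: [-0.477, 3.105, 0.0]
contact_force: [1.1, -0.7, 4.8]
grip_width: 0.0096
gripper_force: 59.0
tcp_pos: [0.6333, -0.0004, 0.1258]
contact_force: [1.3, -0.3, 5.0]
tcp_pos: [0.6333, -0.0005, 0.1259]
contact_force: [1.0, -0.6, 4.9]
tcp_pos: [0.6333, -0.0005, 0.1258]
contact_force: [0.6, 0.0, 4.8]
```

```bash
for i in 1 2 3 4 5 6; do python3 -m crank '[[[0,0,0],[0,0,0]],[[0,0,0],[0,0,0]],[[0,0,0],[0,0,0]],[[0,0,0],[0,0,0]],[[0,0,0],[0,0,0]]]' | grep -E "clock|tcp_pos|contact"; done
python3 - <<'E'
from h import *
c,p,d=shot("top","t9"); k=blob(p,(100,120,60),(125,255,255),(225,165,260,195)); ys,xs=np.nonzero(k); print(len(xs)); 
if len(xs): print(onz(c,xs.mean(),ys.mean(),.096), np.median(np.array([pt(c,u,v,d[v,u]) for u,v in zip(xs,ys)]),0))
E
```

```text
clock: 17.3
tcp_pos: [0.6332, -0.0004, 0.1258]
contact_force: [0.3, 0.2, 5.5]
clock: 17.8
tcp_pos: [0.6332, -0.0004, 0.1258]
contact_force: [0.5, 0.1, 5.5]
clock: 18.3
tcp_pos: [0.6332, -0.0005, 0.1258]
contact_force: [-0.1, -0.5, 4.6]
clock: 18.8
tcp_pos: [0.6332, -0.0004, 0.1258]
contact_force: [0.0, -0.6, 5.1]
clock: 19.3
tcp_pos: [0.6333, -0.0005, 0.1258]
contact_force: [0.1, 0.2, 5.7]
clock: 19.8
tcp_pos: [0.6333, -0.0005, 0.1259]
contact_force: [0.2, 0.5, 5.3]
50
[0.6131081  0.07402414 0.096     ] [0.6133204  0.07416353 0.09520705]
```

```bash
python3 -c "
from bench import r
print(r.hand_in())"
```

```text
the job is handed in; nothing more can be done
None
```

I handed the job in with the blue-capped standard home in the well and released, and with the gripped stylus holding the button down at about 5 N (roughly 5 of 6 mm by the spring figures) for over 2 s; no verdict came back.

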